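Set a floor batten's side stop with its adjusting screw and lock it

TASK

Set the side stop of the new floor batten: first swing the red-posted lever of the lock nut counter-clockwise until the nut no longer grips the adjusting screw, then turn the yellow handle clockwise until you feel the blue stop's rubber nose meet the neighbouring joist, and some 20 to 25 degrees further, so that it bears firmly without being forced. Then swing the lever clockwise again until the nut is firmly tight, and let go; leave the hammer, chisel and tape measure where they lie.

Things in the scene. Friction and masses are not known exactly. Their poses are not given: they have to be found in the camera images.
- handle (a point): Centre of the yellow bar handle on top of the vertical adjusting screw: bar 62 mm long (this point's x axis), 14 mm thick (y), 38 mm high, top 18 mm above the point, which lies 172 mm above the work surface and stays there. Below the bar: a 34 mm wide collar (top 19 mm below the point), the 20 mm screw, and the lock nut and lever (their top 48 mm below the point).
- screw: The adjusting screw with its yellow handle (handle along x). Origin on its axis at the work surface. Starts within 0.1 rad of its counter-clockwise end; turns clockwise up to 2.95 rad. Stays where left. The tight nut holds it fast; else it turns against a steady 0.45 N m, and once the nose meets the joist the torque climbs by roughly 0.5 N m per radian (springy).
- stop: Blue sliding stop, 36 mm wide with a black springy nose, low between the batten and the joist beyond it, pushed out along the stand's x by the screw's cam as the handle turns clockwise (3 to 6 mm per rad). The nose meets the joist after 0.4 to 1.9 rad of turning, differently each time: feel for it. 0.4 rad past is right, under 0.2 too slack, over 0.55 too hard. Not touched by hand.
- post (a point): Middle of the red upright round post at the end of the lock nut's lever: post 16 mm in diameter, from 31 mm below to 24 mm above this point, about 153 mm above the work surface; 90 mm from the screw's vertical axis (which passes through handle). The lever is a flat bar whose top lies 32 mm below the point.
- nut (a joint): Angle of the lock nut: grows counter-clockwise seen from above (slackening); range -1.2 to 1.3 rad, starts tight at -0.65 to -0.5. Stays where left. Steady drag 0.30 N m (moving the post takes about 5 N); below 0 it grips the screw and moving it takes more and more, some 8 to 10 N at -0.6. Surely slack above 0.1, firmly tight below -0.6.
- clamp: Brass clamp inside the lock nut, hidden; the nut presses it on the screw. Origin on the screw's axis at the work surface, apart from a few mm of travel. Not touched by hand.
- stand: The fixed corner of floor under repair: a white board 200 x 300 mm with sleepers, across which a pale batten 60 mm wide runs along this body's y axis, its top 100 mm above the work surface; a lower darker joist (top 62 mm) lies beyond it. Origin on the work surface, on the screw's axis. It does not move.
- hammer: Hammer with wooden handle, 260 mm long, lying on the work surface left of the batten; origin under its middle. To be left alone.
- chisel: Wood chisel, 225 mm long, lying on the work surface right of the batten; origin under its middle. To be left alone.
- tape: Yellow tape measure, 68 x 34 x 66 mm, standing on the work surface beyond the batten; origin under its middle. To be left alone.

How it is judged:
By the outcome, as a careful person would: the job done as asked, in the order asked, and still so for the second after the job is handed in, with the robot touching nothing.
It also fails if it takes over 72 s, if anything falls off the work surface, if the arm or the gripper's body presses on something with over 40 N, if the wrist force passes 120 N, or if a joint passes its speed limit or range.

ROBOT

A 6-joint arm with a two-finger parallel gripper is mounted at the origin on the work surface. World frame = base frame: x ahead of the robot, y to its left, z up, the work surface at z = 0. Lengths are in m, angles in rad, forces in N, time in s.
With the tool pointing down it reaches from about 0.375 to 0.975 m from the base axis. Payload 3.8 kg.
Tool frame: the origin (TCP) lies midway between the tips of the shut fingers; the grasp point (between the pads) lies 19 mm behind it; z points along the fingers, y is the direction in which the jaws open and shut (so a half turn about z gives the same grasp; the last joint's range is limited). The gripper opens to 85 mm and grips with 20 to 120 N. Pads are 22 mm wide; open, the fingers measure 114 mm over their backs; the gripper's body (76 mm by 85 mm) begins 54 mm behind the grasp point. The pads swing forward as they close: fully open they stand 13 mm farther back than shut.
Start: joints at [-1.152, 0.264, 1.604, -0, 1.274, -0.037], TCP at [0.297, -0.606, 0.231] pointing down, gripper open.
Joint ranges: [-2.63, 2.63], [-0.94, 2.18], [0.31, 2.57], [-1.31, 4.45], [0, 2.66], [-2.55, 2.55]. Speed limits (rad/s): [2.57, 2.57, 3.14, 3.14, 3.14, 3.14].

INTERFACE

Orientations are given as a rotation vector (axis times angle).
In Python, from workcell import bot gives the robot as it stands. The module is installed in compiled form; this text tells all that it offers.
- The arm moves only by the tool play_rows, never from a script. Its argument "series" is a list of rows, each an object with "translation": the shift along the tool's x, y, z in m, a list of three; "spin": the turn about the tool's z in units of 5 degrees (1.0 is 5 degrees). In form: [{"translation": [dx, dy, dz], "spin": spin}, ...]. A call has 1 to 5 rows; each row shifts and turns the commanded pose from where the row before left it, along the tool's axes as they then stand; what a row does not reach is not made up. A row lasts 1/10 s, in which the tool goes at most 50 mm and 8.59 degrees, less where a joint would pass 70% of its speed; a pose out of reach is approached as far as the arm can. A call is refused whole if a number of a shift passes 0.05 or a number of a turn 1, either way. A call with a gripper value outside its range is refused whole. "jaw" is the gripper's target within -1 to 1 (fully open at 1, half-way at 0, shut at -1), set as the call begins (left out, the last holds). The fingers move at their own pace and stop on an object; "force" is the grip in N (left out, the last holds). Time passes only in rows, so rows that do not move let the fingers close. It gives the time, the measured TCP pose, the force and the opening at its end, in the units of the state.
- bot.read_state(): the state, without advancing time (a new reading comes with each control period).
- bot.read_camera(name): name is "scene" or "top"; returns the picture (400x640x3 uint8, blue, green, red); there is no depth.
- bot.get_calibration(name): a dict with "fov_y" (degrees; the focal length in pixels is half the picture's height over the tangent of half this angle, whatever the lens; pixels are square), "cx", "cy" (the principal point, pixels), "k1" (the pictures are not rectified: a ray, as slopes to the right and down, at radius r is drawn at 1 + k1 r^2 times it, then the intrinsics apply), "R" (3x3) and "t" (3): a world point X has camera coordinates R X + t. Camera axes: x right, y down, z forward; pixel columns grow to the right and rows downward; lengths in m; the calibration is good to about 2 mm. A picture is of the moment at which its call begins. get_calibration takes no time and is no camera call.
- bot.finish_job(): hands the job in, once; it reports no verdict.
The state is a dict: "time": time; "q": joint angles; "joint_vel": joint speeds; "joint_torque": joint torques, N m; "tool_pos": TCP position; "tcp_rot": TCP orientation; "wrist_force": force on the tool from outside, world axes, zero at the start; "torque": the same for the moment, N m; "width": opening from 0.0 (shut) to 1.0 (fully open).
Only numpy, scipy, OpenCV 4.12 (cv2) and the standard library are available. Lean on these libraries where they do the work, as an engineer would, in place of code of your own. Each camera call takes 0.05 s, during which the arm holds its last target. There are 200 camera calls.

## Working session

There is one attempt and no reset: what is moved stays moved. The work goes in short steps, Python scripts to look and compute and a tool call to move; the robot and the scene stay as the last step left them, time stands still between calls to the robot, and variables do not carry over. Pictures are saved under pics/ and viewed, about 8 in all and at most 12, crops included, and the job is handed in when it is done.

Besides the shell and the picture viewer there is one more tool, called after ">>>" as a command line: name --argument value ..., lists and objects as JSON in quotes. play_rows: Moves the arm, as the interface text tells. Its arguments: {"type":"object","properties":{"series":{"type":"array","items":{"type":"object","properties":{"translation":{"type":"array","items":{"type":"number"}},"spin":{"type":"number"}}}},"jaw":{"type":"number"},"force":{"type":"number"}},"required":["series"]}

```bash
mkdir -p pics; python3 - <<'E'
from workcell import bot
import cv2
s=bot.read_state()
for k in s: print(k,s[k])
for n in("scene","top"):
    cv2.imwrite(f"pics/{n}0.png",bot.read_camera(n)); print(bot.get_calibration(n))
E
```

```text
time 0.0
q [-1.15192199e+00  2.64770189e-01  1.60540151e+00  2.75405843e-06
  1.27370854e+00 -3.68747923e-02]
joint_vel [-7.43898169e-04 -1.15645869e-03  3.98969600e-04  4.78628824e-04
 -1.10919811e-03 -7.72535173e-05]
joint_torque [-5.40603232e-04 -5.15105796e+01 -3.67314899e+01 -4.11453058e-06
  1.28139148e-02  6.92000441e-06]
tool_pos [ 0.29680103 -0.60541256  0.22993571]
tcp_rot [-3.05819035e+00 -7.09200734e-01  6.77615961e-04]
wrist_force [-0.05114139 -0.14401147  0.07938453]
torque [ 0.00426802 -0.04053785  0.02215291]
width 0.9997196156485073
{'fov_y': 43.97824388281834, 'cx': 320.5223770237336, 'cy': 202.46896844588198, 'k1': 0.03990962779390057, 'R': array([[-0.48485088,  0.87454743,  0.00929621],
       [ 0.62005762,  0.35121851, -0.70155122],
       [-0.61680481, -0.33438354, -0.7125584 ]]), 't': array([ 0.2658404 , -0.31854929,  1.75238292])}
{'fov_y': 52.339060831133224, 'cx': 316.59180889404973, 'cy': 200.51149768433442, 'k1': -0.032899685472873905, 'R': array([[ 0.02234286, -0.99971537,  0.00836489],
       [-0.99142215, -0.02323368, -0.12861696],
       [ 0.1287747 , -0.00541947, -0.99165907]]), 't': array([0.02281125, 0.66056607, 1.10133759])}
```

View pics/scene0.png

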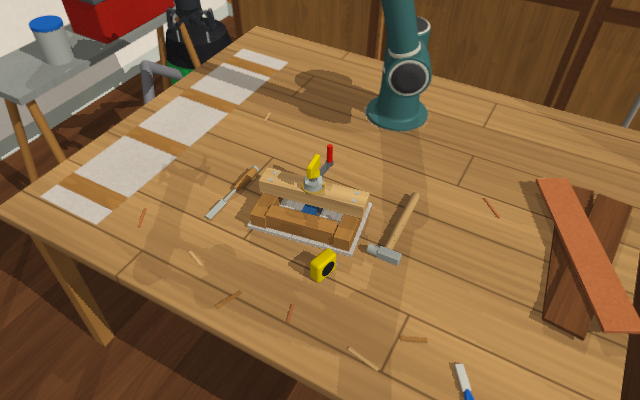

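View pics/top0.png

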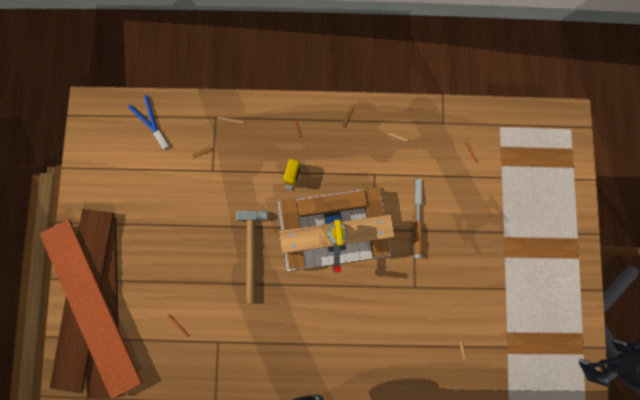

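The scene picture shows the stand with the yellow handle near (314,168) and the red post near (330,153). In the top picture the handle is near (339,233) and the post near (337,268). The hammer, chisel and tape measure are clear of the stand. I'll enlarge both views.

```bash
cat > h.py <<'E'
import numpy as np, cv2
from workcell import bot
def K(c):
    f=200/np.tan(np.radians(c["fov_y"]/2)); return f
def at_z(n,u,v,z):
    c=bot.get_calibration(n); f=K(c)
    d=np.array([(u-c["cx"])/f,(v-c["cy"])/f]); s=d.copy()
    for _ in range(20): s=d/(1+c["k1"]*(s@s))
    R=np.array(c["R"]);o=-R.T@c["t"]; r=R.T@np.array([*s,1]); return o+r*(z-o[2])/r[2]
def proj(n,X):
    c=bot.get_calibration(n); p=np.array(c["R"])@X+c["t"]; s=p[:2]/p[2]; s=s*(1+c["k1"]*(s@s)); return s*K(c)+[c["cx"],c["cy"]]
E
python3 - <<'E'
from h import *
t=cv2.imread("pics/top0.png");s=cv2.imread("pics/scene0.png")
a=cv2.resize(t[180:280,280:400],None,fx=4,fy=4,interpolation=cv2.INTER_CUBIC)
b=cv2.resize(s[135:205,280:350],(400,400),interpolation=cv2.INTER_CUBIC)
cv2.imwrite("pics/c0.png",np.hstack([a,b])[:, :800] if 0 else cv2.resize(np.hstack([a,b]),(792,360)))
def cen(im,box,f):
    x0,x1,y0,y1=box; m=f(cv2.cvtColor(im,cv2.COLOR_BGR2HSV)[y0:y1,x0:x1].astype(int)).astype(np.uint8)
    n,l,st,c=cv2.connectedComponentsWithStats(m); i=1+st[1:,4].argmax()
    y,x=np.where(l==i); P=np.c_[x,y]+[x0,y0]; w=np.linalg.eigh(np.cov(P.T.astype(float)))
    return c[i]+[x0,y0],st[i],w[1][:,1],P.min(0),P.max(0)
red=lambda h:((h[...,0]<6)|(h[...,0]>174))&(h[...,1]>190)&(h[...,2]>90)
yel=lambda h:(h[...,0]>22)&(h[...,0]<33)&(h[...,1]>200)&(h[...,2]>140)
for n,im,bx in(("top",t,(310,370,200,285)),("scene",s,(290,345,140,200))):
    for nm,f,z in(("red",red,.153),("yel",yel,.172)):
        r=cen(im,bx,f); print(n,nm,r,at_z(n,*r[0],z),at_z(n,*(r[0]+10*r[2]),.18)-at_z(n,*r[0],.18))
E
```

```text
top red (array([337.25806452, 268.61290323]), array([24, 66,  7,  6, 31], dtype=int32), array([-0.85560293, -0.51763272]), array([334, 266]), array([340, 271])) [ 0.4760209  -0.01666558  0.153     ] [1.19560465e-02 2.09501834e-02 1.11022302e-16]
top yel (array([337.54285714, 232.15428571]), array([ 22,  20,  11,  25, 175], dtype=int32), array([0.1135929 , 0.99352738]), array([332, 220]), array([342, 244])) [ 0.56558399 -0.01479874  0.172     ] [-0.02414624 -0.00316062  0.        ]
scene red (array([329.26804124, 152.71134021]), array([37,  4,  6, 19, 97], dtype=int32), array([-0.03380588,  0.99942842]), array([327, 144]), array([332, 162])) [ 0.47566987 -0.0145452   0.153     ] [ 3.59451432e-02  1.83582922e-02 -1.11022302e-16]
scene yel (array([313.56790123, 167.17695473]), array([ 17,  14,  13,  25, 243], dtype=int32), array([-0.25600542,  0.96667535]), array([307, 154]), array([319, 178])) [ 0.56752574 -0.01177189  0.172     ] [0.0350827  0.01250037 0.        ]
```

View pics/c0.png

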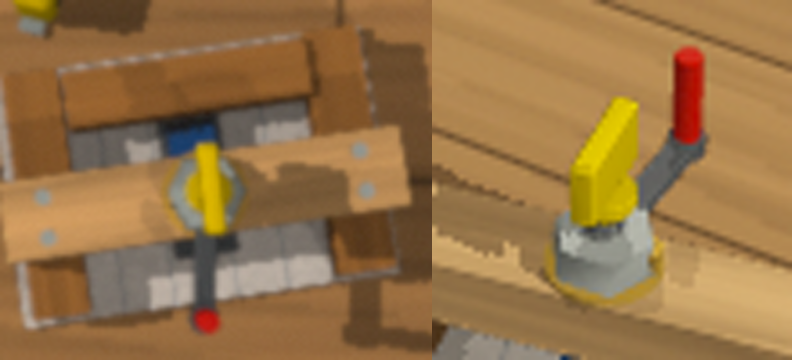

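The enlarged pair shows the lever pointing back toward the robot, with the post at top-view pixel (337,268). The handle bar lies roughly along world x. The two cameras agree to about 2–3 mm: post ≈ (0.476, -0.015), screw axis ≈ (0.5655, -0.013). I'll move above the post first.

>>> play_rows --series '[{"translation":[0.03,-0.032,0],"spin":0},{"translation":[0.03,-0.032,0],"spin":0},{"translation":[0.03,-0.032,0],"spin":0},{"translation":[0.03,-0.032,0],"spin":0},{"translation":[0.03,-0.032,0],"spin":0}]' --jaw 1

```text
time: 0.6
tool_pos: [0.3613, -0.3945, 0.2307]
tcp_rot: [-3.06, -0.709, 0.0]
wrist_force: [0.8, 0.4, 0.1]
width: 1.001
```

>>> play_rows --series '[{"translation":[0.03,-0.032,0],"spin":0},{"translation":[0.03,-0.032,0],"spin":0},{"translation":[0.03,-0.032,0],"spin":0},{"translation":[0.03,-0.032,0],"spin":0},{"translation":[0.03,-0.032,0],"spin":0}]'

```text
time: 1.1
tool_pos: [0.4255, -0.1849, 0.231]
tcp_rot: [-3.06, -0.709, 0.0]
wrist_force: [1.5, 0.6, -0.3]
width: 1.004
```

>>> play_rows --series '[{"translation":[0.03,-0.032,0],"spin":0},{"translation":[0.03,-0.032,0],"spin":0},{"translation":[0.03,-0.032,0],"spin":0},{"translation":[0.03,-0.032,0],"spin":0}]'

```text
time: 1.5
tool_pos: [0.4769, -0.0171, 0.231]
tcp_rot: [3.06, 0.71, -0.0]
wrist_force: [0.6, 0.2, -0.4]
width: 1.0
```

>>> play_rows --series '[{"translation":[0,0,0],"spin":1},{"translation":[0,0,0],"spin":1},{"translation":[0,0,0],"spin":1},{"translation":[0,0,0],"spin":1},{"translation":[0,0,0],"spin":1}]'

```text
time: 2.0
tool_pos: [0.4766, -0.0187, 0.2307]
tcp_rot: [-3.141, -0.026, 0.002]
wrist_force: [-0.2, -0.3, 0.3]
width: 1.0
```

>>> play_rows --series '[{"translation":[0,-0.0035,0.03],"spin":0},{"translation":[0,0,0.03],"spin":0},{"translation":[0,0,0.03],"spin":0},{"translation":[0,0,0],"spin":0}]'

```text
time: 2.4
tool_pos: [0.4725, -0.015, 0.1365]
tcp_rot: [-3.14, -0.031, 0.016]
wrist_force: [-0.1, 0.4, 0.0]
width: 1.0
```

>>> play_rows --series '[{"translation":[0,0,0],"spin":0},{"translation":[0,0,0],"spin":0},{"translation":[0,0,0],"spin":0},{"translation":[0,0,0],"spin":0},{"translation":[0,0,0],"spin":0}]' --jaw -1 --force 40

```text
time: 2.9
tool_pos: [0.4777, -0.0162, 0.1426]
tcp_rot: [3.14, 0.031, 0.003]
wrist_force: [-0.2, -1.6, 3.5]
width: 0.177
```

```bash
python3 - <<'E'
from h import *
s=bot.read_state(); print(s["time"],s["tool_pos"],s["tcp_rot"],s["wrist_force"],s["torque"],s["width"])
a=bot.read_camera("scene")[110:210,260:380];b=bot.read_camera("top")[190:290,280:400]
cv2.imwrite("pics/p1.png",cv2.resize(np.hstack([a,b]),(792,330),interpolation=cv2.INTER_CUBIC))
E
```

```text
2.9 [ 0.47770963 -0.01624889  0.14264002] [3.13958730e+00 3.14375059e-02 2.86265884e-03] [-0.1757184  -1.5801655   3.52092537] [-0.24046619  0.14286078 -0.04013924] 0.17686398226033037
```

View pics/p1.png

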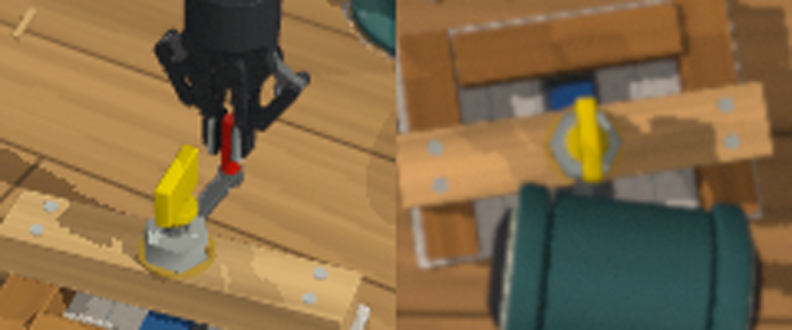

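Scene crop: the fingers hold the red post (crop pixel (230,140)) just above the lever, and the width reads 15 mm, so the grasp is good. Top crop: the arm hides the post and the handle is unmoved. Now I'll swing the lever counter-clockwise along the arc.

>>> play_rows --series '[{"translation":[0.0002,0.0063,0],"spin":-0.8},{"translation":[0.0002,0.0063,0],"spin":-0.8},{"translation":[0.0002,0.0063,0],"spin":-0.8},{"translation":[0.0002,0.0063,0],"spin":-0.8}]' --force 60

```text
time: 3.4
tool_pos: [0.4808, -0.0392, 0.1427]
tcp_rot: [-3.104, -0.47, -0.0]
wrist_force: [-3.8, 5.4, 9.3]
width: 0.171
```

```bash
cat > st.py <<'E'
from h import *
from scipy.spatial.transform import Rotation as Ro
s=bot.read_state(); X=Ro.from_rotvec(s["tcp_rot"]).as_matrix()
p=np.array(s["tool_pos"])-[.5655,-.013,0]
print(s["time"],s["tool_pos"].round(4),"psi",round(np.degrees(np.arctan2(X[1,0],X[0,0])),2),"r",np.hypot(*p[:2]).round(4),"ang",np.degrees(np.arctan2(p[1],p[0])).round(1)%360,"F",np.round(s["wrist_force"],2),"T",np.round(s["torque"],3),"tau6",s["joint_torque"][5].round(3),"q6",s["q"][5].round(3),"w",round(s["width"],3))
E
python3 st.py
```

```text
3.4 [ 0.4808 -0.0392  0.1427] psi 17.23 r 0.0887 ang 197.2 F [-3.84  5.36  9.32] T [ 0.605  0.612 -0.133] tau6 0.696 q6 1.134 w 0.171
```

>>> play_rows --series '[{"translation":[0,0.0063,0],"spin":-0.8},{"translation":[0.0001,0.0063,0],"spin":-0.8},{"translation":[0.0001,0.0063,0],"spin":-0.8},{"translation":[0.0002,0.0063,0],"spin":-0.8},{"translation":[0.0002,0.0063,0],"spin":-0.8}]'

```text
time: 3.9
tool_pos: [0.4943, -0.0676, 0.1426]
tcp_rot: [-2.975, -1.003, 0.001]
wrist_force: [-6.5, 3.8, 9.2]
width: 0.168
```

>>> play_rows --series '[{"translation":[0.0002,0.0063,0],"spin":-0.8},{"translation":[0.0002,0.0063,0],"spin":-0.8},{"translation":[0.0002,0.0063,0],"spin":-0.8},{"translation":[0.0002,0.0063,0],"spin":-0.8},{"translation":[0,0,0],"spin":0}]'

```text
time: 4.4
tool_pos: [0.5126, -0.086, 0.1427]
tcp_rot: [-2.808, -1.407, 0.0]
wrist_force: [-4.1, 0.5, 9.0]
width: 0.167
```

```bash
python3 st.py
```

```text
4.4 [ 0.5126 -0.086   0.1427] psi 53.24 r 0.0901 ang 234.1 F [-4.07  0.54  8.99] T [0.1   0.61  0.407] tau6 0.001 q6 0.427 w 0.167
```

>>> play_rows --series '[{"translation":[0,0,0],"spin":0},{"translation":[0,0,0],"spin":0},{"translation":[0,0,0],"spin":0},{"translation":[0,0,0],"spin":0},{"translation":[0,0,-0.02],"spin":0}]' --jaw 1

```text
time: 4.9
tool_pos: [0.5099, -0.0855, 0.1583]
tcp_rot: [-2.806, -1.403, 0.008]
wrist_force: [0.3, 0.0, 0.1]
width: 0.99
```

>>> play_rows --series '[{"translation":[0,0,-0.04],"spin":0},{"translation":[0,0,-0.04],"spin":-1},{"translation":[0,0,0],"spin":-1},{"translation":[0,0,0],"spin":-1},{"translation":[0,0,0],"spin":-1}]'

```text
time: 5.4
tool_pos: [0.5127, -0.0862, 0.2418]
tcp_rot: [2.52, 1.875, 0.001]
wrist_force: [0.5, -0.1, 0.6]
width: 1.003
```

```bash
python3 st.py; python3 - <<'E'
from h import *
for n,bx in(("top0",(310,370,200,260)),):
    im=cv2.resize(cv2.imread(f"pics/{n}.png")[200:260,310:370],None,fx=6,fy=6,interpolation=cv2.INTER_CUBIC)
    h=cv2.cvtColor(im,cv2.COLOR_BGR2HSV); m=cv2.inRange(h,(24,200,180),(33,255,255))
    m=cv2.morphologyEx(m,cv2.MORPH_OPEN,np.ones((9,9)))
    c=max(cv2.findContours(m,0,2)[0],key=cv2.contourArea); r=cv2.minAreaRect(c); print(r)
    b=cv2.boxPoints(r)/6+[310-.42,200-.42]; B=np.array([at_z("top",*q,.188) for q in b]); print(B.round(4),B.mean(0))
    e=max((B[1]-B[0],B[2]-B[1]),key=np.linalg.norm); print(np.degrees(np.arctan2(e[1],e[0])),np.linalg.norm(B[1]-B[0]),np.linalg.norm(B[2]-B[1]))
E
```

```text
5.4 [ 0.5127 -0.0862  0.2418] psi 73.32 r 0.0902 ang 234.2 F [ 0.52 -0.12  0.58] T [-0.015  0.024 -0.01 ] tau6 0.912 q6 0.077 w 1.003
((159.62872314453125, 195.28713989257812), (144.7779083251953, 51.940940856933594), 84.2894058227539)
[[ 0.5926  0.0033  0.188 ]
 [ 0.5952 -0.0176  0.188 ]
 [ 0.5371 -0.0244  0.188 ]
 [ 0.5345 -0.0035  0.188 ]] [ 0.5648322  -0.01055376  0.188     ]
-173.4104253944356 0.021115349148966546 0.05848174501377854
```

>>> play_rows --series '[{"translation":[0.0424,0.0149,0],"spin":0},{"translation":[0.0424,0.0149,0],"spin":0},{"translation":[0,0,0],"spin":-1},{"translation":[0,0,0],"spin":-1},{"translation":[0,0,0],"spin":-1}]'

```text
time: 5.9
tool_pos: [0.5657, -0.0131, 0.2408]
tcp_rot: [-2.252, -2.189, 0.001]
wrist_force: [0.5, 0.0, -0.4]
width: 1.0
```

>>> play_rows --series '[{"translation":[0,0,0],"spin":-1},{"translation":[0,0,0],"spin":-1},{"translation":[0,0,0],"spin":-1},{"translation":[0,0,0],"spin":-1},{"translation":[0,0,0],"spin":-1}]'

```text
time: 6.4
tool_pos: [0.5655, -0.0136, 0.241]
tcp_rot: [-1.726, -2.624, 0.0]
wrist_force: [1.0, -1.1, -0.0]
width: 1.0
```

>>> play_rows --series '[{"translation":[0,0,0],"spin":-1},{"translation":[0,0,0],"spin":-1},{"translation":[0,0,0],"spin":-1},{"translation":[0,0,0],"spin":-1},{"translation":[0,0,0],"spin":-1}]'

```text
time: 6.9
tool_pos: [0.5655, -0.0136, 0.2409]
tcp_rot: [-1.118, -2.936, 0.0]
wrist_force: [-0.1, 0.2, -0.6]
width: 1.0
```

>>> play_rows --series '[{"translation":[0,0,0],"spin":-1},{"translation":[0,0,0],"spin":-1},{"translation":[0,0,0],"spin":-1},{"translation":[0,0,0],"spin":-1},{"translation":[0,0,0],"spin":-1}]'

```text
time: 7.4
tool_pos: [0.5655, -0.0136, 0.2409]
tcp_rot: [-0.456, -3.108, -0.0]
wrist_force: [0.2, 0.4, 1.0]
width: 1.002
```

>>> play_rows --series '[{"translation":[0,0,0],"spin":-1},{"translation":[0,0,0],"spin":-1},{"translation":[0,0,0],"spin":-1},{"translation":[0,0,0],"spin":-1},{"translation":[0,0,0],"spin":-0.5}]'

```text
time: 7.9
tool_pos: [0.5655, -0.0136, 0.241]
tcp_rot: [0.158, -3.137, -0.0]
wrist_force: [0.2, 0.2, -0.6]
width: 1.002
```

```bash
python3 st.py
```

```text
7.9 [ 0.5655 -0.0136  0.241 ] psi -174.23 r 0.0006 ang 271.6 F [ 0.23  0.23 -0.62] T [0.007 0.048 0.01 ] tau6 0.202 q6 -1.74 w 1.002
```

>>> play_rows --series '[{"translation":[0,0,0.03],"spin":0},{"translation":[0,0,0.03],"spin":0},{"translation":[0,0,0.022],"spin":0},{"translation":[0,0,0],"spin":0}]'

```text
time: 8.3
tool_pos: [0.5623, -0.0134, 0.155]
tcp_rot: [0.153, -3.13, -0.002]
wrist_force: [-0.8, -0.1, -1.0]
width: 1.0
```

>>> play_rows --series '[{"translation":[0,0,0],"spin":0},{"translation":[0,0,0],"spin":0},{"translation":[0,0,0],"spin":0},{"translation":[0,0,0],"spin":0},{"translation":[0,0,0],"spin":0}]' --jaw -1 --force 110

```text
time: 8.8
tool_pos: [0.5667, -0.0163, 0.1608]
tcp_rot: [-0.157, 3.135, -0.009]
wrist_force: [-1.7, -6.8, 12.2]
width: 0.151
```

>>> play_rows --series '[{"translation":[0,0,0],"spin":0},{"translation":[0,0,0],"spin":0},{"translation":[0,0,0],"spin":0}]'

```text
time: 9.1
tool_pos: [0.5666, -0.0163, 0.1609]
tcp_rot: [-0.156, 3.135, -0.007]
wrist_force: [-0.3, -9.5, 4.0]
width: 0.144
```

```bash
python3 st.py; python3 - <<'E'
from h import *
a=bot.read_camera("scene")[110:210,260:380];b=bot.read_camera("top")[190:290,280:400]
cv2.imwrite("pics/p2.png",cv2.resize(np.hstack([a,b]),(792,330),interpolation=cv2.INTER_CUBIC))
E
```

```text
9.1 [ 0.5666 -0.0163  0.1609] psi -174.32 r 0.0035 ang 289.1 F [-0.31 -9.47  4.  ] T [-1.008  0.053  0.341] tau6 0.36 q6 -1.738 w 0.144
```

View pics/p2.png

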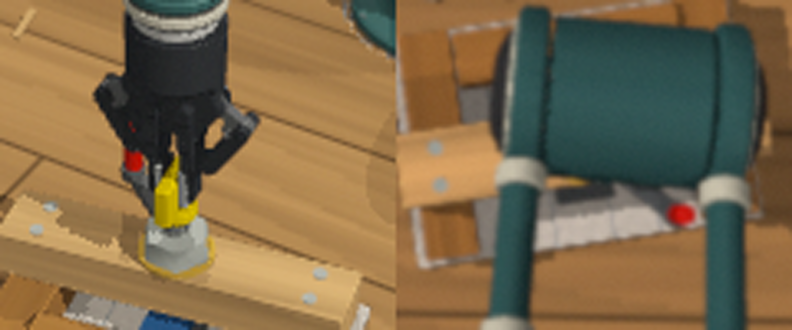

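The handle is gripped (width 12–14 mm), and the post at top crop (682,215) is clear of the gripper. A side force of 9.5 N toward -y shows the true axis is about 3 mm further right, so I'll re-centre and start turning.

>>> play_rows --series '[{"translation":[0,-0.0032,0],"spin":0},{"translation":[0,0,0],"spin":0},{"translation":[0,0,0],"spin":0}]'

```text
time: 9.5
tool_pos: [0.5666, -0.0164, 0.1609]
tcp_rot: [-0.155, 3.136, 0.001]
wrist_force: [-1.6, 1.4, 6.2]
width: 0.147
```

```bash
python3 st.py
```

```text
9.5 [ 0.5666 -0.0164  0.1609] psi -174.35 r 0.0036 ang 287.8 F [-1.6   1.36  6.16] T [0.247 0.207 0.435] tau6 0.366 q6 -1.743 w 0.147
```

>>> play_rows --series '[{"translation":[0,0,0],"spin":0.6},{"translation":[0,0,0],"spin":0.6},{"translation":[0,0,0],"spin":0.6}]'

```text
time: 9.8
tool_pos: [0.5666, -0.0168, 0.1609]
tcp_rot: [0.094, 3.138, -0.0]
wrist_force: [-1.8, -0.7, 5.0]
width: 0.145
```

```bash
python3 st.py
```

```text
9.8 [ 0.5666 -0.0168  0.1609] psi 176.58 r 0.004 ang 286.8 F [-1.75 -0.72  5.04] T [0.013 0.295 0.513] tau6 0.01 q6 -1.584 w 0.145
```

>>> play_rows --series '[{"translation":[0,0,0],"spin":0.6},{"translation":[0,0,0],"spin":0.6}]'

```text
time: 10.0
tool_pos: [0.5666, -0.0171, 0.1609]
tcp_rot: [0.258, 3.129, -0.001]
wrist_force: [-2.3, -1.1, 5.4]
width: 0.145
```

```bash
python3 st.py|tee -a log
```

```text
10.0 [ 0.5666 -0.0171  0.1609] psi 170.58 r 0.0042 ang 285.7 F [-2.29 -1.07  5.38] T [-0.14   0.24   0.556] tau6 0.014 q6 -1.48 w 0.145
```

>>> play_rows --series '[{"translation":[0,0,0],"spin":0.6},{"translation":[0,0,0],"spin":0.6}]'

```text
time: 10.2
tool_pos: [0.5666, -0.0173, 0.1609]
tcp_rot: [0.421, 3.111, -0.001]
wrist_force: [-1.2, -1.9, 5.5]
width: 0.141
```

```bash
python3 st.py|tee -a log
```

```text
10.2 [ 0.5666 -0.0173  0.1609] psi 164.58 r 0.0044 ang 284.0 F [-1.17 -1.87  5.49] T [-0.236  0.285  0.573] tau6 0.017 q6 -1.375 w 0.141
```

>>> play_rows --series '[{"translation":[0,0,0],"spin":0.6},{"translation":[0,0,0],"spin":0.6}]'

```text
time: 10.4
tool_pos: [0.5665, -0.0175, 0.1609]
tcp_rot: [0.583, 3.085, -0.002]
wrist_force: [-1.7, -3.0, 5.9]
width: 0.142
```

```bash
python3 st.py|tee -a log
```

```text
10.4 [ 0.5665 -0.0175  0.1609] psi 158.59 r 0.0046 ang 282.2 F [-1.72 -3.02  5.87] T [-0.328  0.298  0.555] tau6 0.021 q6 -1.27 w 0.142
```

>>> play_rows --series '[{"translation":[0,0,0],"spin":0.6},{"translation":[0,0,0],"spin":0.6}]'

```text
time: 10.6
tool_pos: [0.5664, -0.0178, 0.1609]
tcp_rot: [0.744, 3.05, -0.002]
wrist_force: [-2.9, -3.6, 6.8]
width: 0.145
```

```bash
python3 st.py|tee -a log
```

```text
10.6 [ 0.5664 -0.0178  0.1609] psi 152.59 r 0.0049 ang 280.6 F [-2.93 -3.63  6.83] T [-0.387  0.32   0.538] tau6 0.024 q6 -1.166 w 0.145
```

>>> play_rows --series '[{"translation":[0.0003,-0.0014,0],"spin":0.6},{"translation":[0,0,0],"spin":0.6}]'

```text
time: 10.8
tool_pos: [0.5662, -0.0181, 0.1609]
tcp_rot: [0.903, 3.006, 0.001]
wrist_force: [0.7, -0.5, 3.8]
width: 0.147
```

```bash
python3 st.py|tee -a log
```

```text
10.8 [ 0.5662 -0.0181  0.1609] psi 146.57 r 0.0051 ang 278.2 F [ 0.72 -0.46  3.78] T [-0.071  0.07   0.561] tau6 0.003 q6 -1.063 w 0.147
```

>>> play_rows --series '[{"translation":[0,0,0],"spin":0.6},{"translation":[0,0,0],"spin":0.6}]'

```text
time: 11.0
tool_pos: [0.5661, -0.0183, 0.1609]
tcp_rot: [1.059, 2.955, 0.0]
wrist_force: [-0.9, -1.4, 4.4]
width: 0.145
```

```bash
python3 st.py|tee -a log
```

```text
11.0 [ 0.5661 -0.0183  0.1609] psi 140.58 r 0.0053 ang 276.2 F [-0.94 -1.42  4.4 ] T [-0.233  0.148  0.579] tau6 0.019 q6 -0.958 w 0.145
```

>>> play_rows --series '[{"translation":[0,0,0],"spin":0.6},{"translation":[0,0,0],"spin":0.6}]'

```text
time: 11.2
tool_pos: [0.5659, -0.0185, 0.1609]
tcp_rot: [1.212, 2.896, -0.001]
wrist_force: [-1.9, -1.7, 5.1]
width: 0.147
```

```bash
python3 st.py|tee -a log
```

```text
11.2 [ 0.5659 -0.0185  0.1609] psi 134.59 r 0.0055 ang 274.0 F [-1.9  -1.73  5.14] T [-0.276  0.193  0.609] tau6 0.022 q6 -0.854 w 0.147
```

>>> play_rows --series '[{"translation":[0,0,0],"spin":0.6},{"translation":[0,0,0],"spin":0.6}]'

```text
time: 11.4
tool_pos: [0.5657, -0.0186, 0.1609]
tcp_rot: [1.362, 2.829, -0.001]
wrist_force: [-1.3, -2.7, 5.6]
width: 0.144
```

```bash
python3 st.py|tee -a log
```

```text
11.4 [ 0.5657 -0.0186  0.1609] psi 128.59 r 0.0056 ang 271.9 F [-1.32 -2.74  5.56] T [-0.374  0.268  0.551] tau6 0.026 q6 -0.749 w 0.144
```

>>> play_rows --series '[{"translation":[0,-0.0008,0],"spin":0.6},{"translation":[0,0,0],"spin":0.6}]'

```text
time: 11.6
tool_pos: [0.5655, -0.0189, 0.1609]
tcp_rot: [1.508, 2.753, 0.001]
wrist_force: [-1.0, -1.7, 4.7]
width: 0.145
```

```bash
python3 st.py|tee -a log
```

```text
11.6 [ 0.5655 -0.0189  0.1609] psi 122.58 r 0.0059 ang 269.6 F [-0.98 -1.7   4.65] T [-0.274  0.109  0.606] tau6 0.016 q6 -0.645 w 0.145
```

>>> play_rows --series '[{"translation":[0,0,0],"spin":0.6}]'

```text
time: 11.7
tool_pos: [0.5654, -0.0189, 0.1609]
tcp_rot: [1.579, 2.713, 0.0]
wrist_force: [-0.8, -1.6, 4.9]
width: 0.146
```

```bash
python3 st.py|tee -a log
```

```text
11.7 [ 0.5654 -0.0189  0.1609] psi 119.58 r 0.0059 ang 268.7 F [-0.78 -1.62  4.88] T [-0.318  0.213  0.538] tau6 0.024 q6 -0.593 w 0.146
```

>>> play_rows --series '[{"translation":[0,0,0],"spin":0.6}]'

```text
time: 11.8
tool_pos: [0.5652, -0.019, 0.1609]
tcp_rot: [1.65, 2.671, 0.0]
wrist_force: [-1.2, -2.0, 4.6]
width: 0.143
```

```bash
python3 st.py|tee -a log
```

```text
11.8 [ 0.5652 -0.019   0.1609] psi 116.59 r 0.006 ang 267.3 F [-1.18 -1.98  4.6 ] T [-0.294  0.25   0.547] tau6 0.026 q6 -0.54 w 0.143
```

>>> play_rows --series '[{"translation":[0,0,0],"spin":0.6}]'

```text
time: 11.9
tool_pos: [0.5651, -0.019, 0.1609]
tcp_rot: [1.719, 2.627, -0.0]
wrist_force: [-2.4, -1.6, 5.6]
width: 0.144
```

```bash
python3 st.py|tee -a log
```

```text
11.9 [ 0.5651 -0.019   0.1609] psi 113.59 r 0.006 ang 266.0 F [-2.36 -1.64  5.58] T [-0.298  0.282  0.58 ] tau6 0.071 q6 -0.488 w 0.144
```

>>> play_rows --series '[{"translation":[0,0,0],"spin":0.6}]'

```text
time: 12.0
tool_pos: [0.5649, -0.0191, 0.1609]
tcp_rot: [1.787, 2.581, -0.001]
wrist_force: [-2.5, -1.5, 6.4]
width: 0.141
```

```bash
python3 st.py|tee -a log
```

```text
12.0 [ 0.5649 -0.0191  0.1609] psi 110.6 r 0.0061 ang 264.8 F [-2.48 -1.52  6.36] T [-0.338  0.389  0.669] tau6 0.121 q6 -0.436 w 0.141
```

>>> play_rows --series '[{"translation":[0.0003,-0.0006,0],"spin":0.6}]'

```text
time: 12.1
tool_pos: [0.5647, -0.0191, 0.1609]
tcp_rot: [1.853, 2.533, 0.0]
wrist_force: [0.5, -2.6, 4.3]
width: 0.145
```

```bash
python3 st.py|tee -a log
```

```text
12.1 [ 0.5647 -0.0191  0.1609] psi 107.61 r 0.0062 ang 262.8 F [ 0.53 -2.56  4.26] T [-0.474  0.012  0.657] tau6 0.152 q6 -0.383 w 0.145
```

>>> play_rows --series '[{"translation":[0,0,0],"spin":0.6}]'

```text
time: 12.2
tool_pos: [0.5646, -0.0192, 0.1609]
tcp_rot: [1.919, 2.484, -0.0]
wrist_force: [-1.7, -3.2, 5.5]
width: 0.145
```

```bash
python3 st.py|tee -a log
```

```text
12.2 [ 0.5646 -0.0192  0.1609] psi 104.62 r 0.0063 ang 262.0 F [-1.75 -3.21  5.47] T [-0.41   0.235  0.756] tau6 0.189 q6 -0.331 w 0.145
```

>>> play_rows --series '[{"translation":[0,0,0],"spin":0.6}]'

```text
time: 12.3
tool_pos: [0.5644, -0.0192, 0.1609]
tcp_rot: [1.984, 2.433, -0.0]
wrist_force: [-0.9, -2.7, 7.2]
width: 0.143
```

```bash
python3 st.py|tee -a log
```

```text
12.3 [ 0.5644 -0.0192  0.1609] psi 101.62 r 0.0063 ang 259.9 F [-0.92 -2.69  7.24] T [-0.371  0.3    0.843] tau6 0.288 q6 -0.279 w 0.143
```

>>> play_rows --series '[{"translation":[0,0,0],"spin":0.6}]'

```text
time: 12.4
tool_pos: [0.5643, -0.0193, 0.1609]
tcp_rot: [2.047, 2.38, -0.001]
wrist_force: [-2.1, -2.8, 6.8]
width: 0.148
```

```bash
python3 st.py|tee -a log
```

```text
12.4 [ 0.5643 -0.0193  0.1609] psi 98.62 r 0.0064 ang 258.9 F [-2.12 -2.77  6.81] T [-0.412  0.396  0.797] tau6 0.231 q6 -0.227 w 0.148
```

```bash
cat > fit.py <<'E'
import re,numpy as np
from scipy.optimize import curve_fit
L=open("log").read().splitlines()
p=np.array([float(re.search(r"psi (\S+)",l)[1]) for l in L]); t=np.array([[float(x) for x in re.search(r"T \[(.*?)\]",l)[1].split()][2] for l in L])
q=np.array([float(re.search(r"tau6 (\S+)",l)[1]) for l in L])
x=np.radians(186-p); f=lambda x,a,b,c:a+b*np.maximum(0,x-c)
for nm,y in(("T",t),("tau6",q)):
    P,C=curve_fit(f,x,y,[y[0],.6,1.25]); print(nm,P,"sd",np.sqrt(np.diag(C)),"psi_c",186-np.degrees(P[2]),"rms",np.std(y-f(x,*P)),"past",x[-1]-P[2])
for b in(.5,.6,.8):
    P,C=curve_fit(lambda x,a,c:f(x,a,b,c),x,t,[.56,1.25]); print(b,P,"psi_c",186-np.degrees(P[1]),"rms",np.std(t-f(x,P[0],b,P[1])))
E
python3 fit.py
```

```text
T [0.56481818 0.93276132 1.2311916 ] sd [0.00917154 0.13916557 0.02943563] psi_c 115.45791752944646 rms 0.0276043967523512 past 0.29387710006810996
tau6 [0.0186     0.76339008 1.19084674] sd [0.00616799 0.07054171 0.02066798] psi_c 117.76950776781169 rms 0.01770041498260091 past 0.3342219606845438
0.5 [0.56977778 1.1348983 ] psi_c 120.97511719927937 rms 0.0406848693973329
0.6 [0.56700323 1.15924772] psi_c 119.57999825947304 rms 0.03515443851076901
0.8 [0.5666     1.21057061] psi_c 116.63941324554658 rms 0.028622484051603704
```

>>> play_rows --series '[{"translation":[0,-0.0003,0],"spin":0.5}]'

```text
time: 12.5
tool_pos: [0.5641, -0.0192, 0.1609]
tcp_rot: [2.098, 2.335, -0.0]
wrist_force: [-1.6, -1.5, 5.1]
width: 0.146
```

```bash
python3 st.py|tee -a log
```

```text
12.5 [ 0.5641 -0.0192  0.1609] psi 96.14 r 0.0064 ang 257.2 F [-1.55 -1.54  5.13] T [-0.313  0.313  0.927] tau6 0.481 q6 -0.183 w 0.146
```

>>> play_rows --series '[{"translation":[0,0,0],"spin":0.4}]'

```text
time: 12.6
tool_pos: [0.564, -0.0192, 0.1609]
tcp_rot: [2.137, 2.299, -0.001]
wrist_force: [-2.7, -4.1, 5.6]
width: 0.144
```

```bash
python3 st.py|tee -a log; python3 fit.py
```

```text
12.6 [ 0.564  -0.0192  0.1609] psi 94.17 r 0.0064 ang 256.2 F [-2.71 -4.13  5.61] T [-0.739  0.318  0.933] tau6 0.659 q6 -0.149 w 0.144
T [0.56481818 1.0247244  1.24166855] sd [0.00898944 0.09280691 0.02263703] psi_c 114.85763227200884 rms 0.02735974804375644 past 0.3610672975883895
tau6 [0.02358333 1.64282763 1.29753967] sd [0.01696103 0.22724219 0.02903127] psi_c 111.65645322763625 rms 0.05391704997958253 past 0.30519618331824194
0.5 [0.56525    1.06765623] psi_c 124.82780427817187 rms 0.05445121098952797
0.6 [0.56977778 1.13257936] psi_c 121.10798247138847 rms 0.046176782828280395
0.8 [0.5666     1.19295367] psi_c 117.64878982669966 rms 0.03277936317042549
```

>>> play_rows --series '[{"translation":[0,0,0],"spin":0},{"translation":[0,0,0],"spin":0}]'

```text
time: 12.8
tool_pos: [0.564, -0.0194, 0.1609]
tcp_rot: [2.137, 2.299, -0.001]
wrist_force: [-1.4, -4.2, 5.6]
width: 0.146
```

```bash
python3 st.py
```

```text
12.8 [ 0.564  -0.0194  0.1609] psi 94.2 r 0.0066 ang 256.8 F [-1.37 -4.17  5.56] T [-0.602  0.309  0.393] tau6 0.427 q6 -0.15 w 0.146
```

>>> play_rows --series '[{"translation":[0,0,0],"spin":0},{"translation":[0,0,0],"spin":0},{"translation":[0,0,0],"spin":0},{"translation":[0,0,0],"spin":0},{"translation":[0,0,-0.02],"spin":0}]' --jaw 1

```text
time: 13.3
tool_pos: [0.5608, -0.0181, 0.176]
tcp_rot: [-2.137, -2.296, 0.006]
wrist_force: [0.6, 1.3, -1.0]
width: 0.972
```

>>> play_rows --series '[{"translation":[0,0,-0.03],"spin":0},{"translation":[0,0,-0.03],"spin":0},{"translation":[-0.045,0,0],"spin":1},{"translation":[-0.045,0,0],"spin":1},{"translation":[-0.045,0,0],"spin":1}]'

```text
time: 13.8
tool_pos: [0.5619, -0.1541, 0.2398]
tcp_rot: [2.423, 1.998, 0.001]
wrist_force: [1.3, 0.3, -0.8]
width: 0.995
```

>>> play_rows --series '[{"translation":[-0.03,-0.03,0],"spin":1},{"translation":[-0.03,-0.03,0],"spin":1},{"translation":[0,0,0],"spin":1},{"translation":[0,0,0],"spin":1},{"translation":[0,0,0],"spin":1}]'

```text
time: 14.3
tool_pos: [0.4887, -0.1978, 0.2392]
tcp_rot: [-2.801, -1.422, -0.0]
wrist_force: [0.6, 0.1, -0.0]
width: 0.998
```

```bash
python3 st.py; python3 - <<'E'
from h import *
a=bot.read_camera("scene"); t=bot.read_camera("top");cv2.imwrite("pics/t3.png",t)
cv2.imwrite("pics/p3.png",cv2.resize(np.hstack([a[110:230,250:394],t[180:300,270:414]]),(792,330),interpolation=cv2.INTER_CUBIC))
h=cv2.cvtColor(t,cv2.COLOR_BGR2HSV)
m=cv2.inRange(h,(0,190,90),(6,255,255))|cv2.inRange(h,(174,190,90),(180,255,255)); m[:, :310]=0;m[:,400:]=0;m[:220]=0;m[310:]=0
y,x=np.where(m>0); print(len(x),x.mean(),y.mean(),at_z("top",x.mean(),y.mean(),.172))
im=cv2.resize(t[200:260,310:370],None,fx=6,fy=6,interpolation=cv2.INTER_CUBIC)
m=cv2.morphologyEx(cv2.inRange(cv2.cvtColor(im,cv2.COLOR_BGR2HSV),(24,200,150),(33,255,255)),cv2.MORPH_OPEN,np.ones((9,9)))
c=max(cv2.findContours(m,0,2)[0],key=cv2.contourArea); r=cv2.minAreaRect(c)
b=cv2.boxPoints(r)/6+[310-.42,200-.42]; B=np.array([at_z("top",*q,.188) for q in b]); print(B.round(4),B.mean(0))
E
```

```text
14.3 [ 0.4887 -0.1978  0.2392] psi 53.84 r 0.2001 ang 247.4 F [ 0.6   0.12 -0.03] T [-0.041  0.006  0.049] tau6 -0.913 q6 0.199 w 0.998
29 365.9310344827586 254.58620689655172 [ 0.51219025 -0.08534577  0.172     ]
[[ 0.5768  0.0155  0.188 ]
 [ 0.5799 -0.0459  0.188 ]
 [ 0.5595 -0.0467  0.188 ]
 [ 0.5564  0.0145  0.188 ]] [ 0.56817303 -0.01562014  0.188     ]
```

View pics/p3.png

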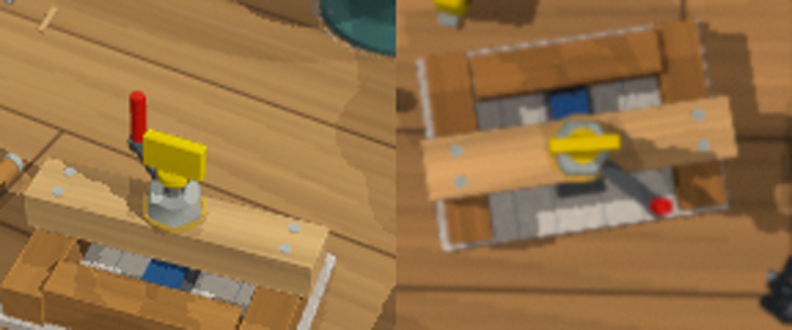

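The handle now lies along about 93°, having turned about 87°, which matches the wrist angle, so it did not slip. The blue stop is seen reaching toward the joist at crop (570,100). The post is at (660,205), or about (0.512, -0.0855), where I left it. Next I'll re-grip it.

>>> play_rows --series '[{"translation":[0.0348,-0.0156,0],"spin":0},{"translation":[0.0348,-0.0156,0],"spin":0},{"translation":[0.0347,-0.0156,0],"spin":0},{"translation":[0,0,0],"spin":0}]'

```text
time: 14.8
tool_pos: [0.5129, -0.0818, 0.2392]
tcp_rot: [-2.792, -1.437, -0.002]
wrist_force: [0.9, -0.4, -0.1]
width: 0.997
```

>>> play_rows --series '[{"translation":[0,0,0.033],"spin":0},{"translation":[0,0,0.033],"spin":0},{"translation":[0,0,0.031],"spin":0},{"translation":[0,0,0],"spin":0}]'

```text
time: 15.2
tool_pos: [0.5082, -0.0851, 0.1373]
tcp_rot: [-2.791, -1.429, 0.012]
wrist_force: [-0.8, 0.3, -0.2]
width: 0.997
```

>>> play_rows --series '[{"translation":[0,0,0],"spin":0},{"translation":[0,0,0],"spin":0},{"translation":[0,0,0],"spin":0},{"translation":[0,0,0],"spin":0},{"translation":[0,0,0],"spin":0}]' --jaw -1 --force 60

```text
time: 15.7
tool_pos: [0.513, -0.0858, 0.1437]
tcp_rot: [2.797, 1.429, 0.002]
wrist_force: [-0.4, 0.5, 6.4]
width: 0.169
```

```bash
python3 st.py
```

```text
15.7 [ 0.513  -0.0858  0.1437] psi 54.12 r 0.0897 ang 234.2 F [-0.45  0.54  6.42] T [0.284 0.317 0.014] tau6 0.017 q6 0.413 w 0.169
```

>>> play_rows --series '[{"translation":[0.0002,-0.0063,0],"spin":0.8},{"translation":[0.0002,-0.0063,0],"spin":0.8},{"translation":[0.0002,-0.0063,0],"spin":0.8},{"translation":[0.0002,-0.0063,0],"spin":0.8},{"translation":[0.0002,-0.0063,0],"spin":0.8}]'

```text
time: 16.2
tool_pos: [0.4925, -0.0641, 0.1438]
tcp_rot: [3.001, 0.917, 0.007]
wrist_force: [3.7, -3.5, -0.3]
width: 0.17
```

```bash
python3 st.py
```

```text
16.2 [ 0.4925 -0.0641  0.1438] psi 33.97 r 0.0891 ang 215.0 F [ 3.68 -3.52 -0.3 ] T [-0.334 -0.441  0.068] tau6 -0.791 q6 0.8 w 0.17
```

>>> play_rows --series '[{"translation":[0.0002,-0.0063,0],"spin":0.8},{"translation":[0.0002,-0.0063,0],"spin":0.8},{"translation":[0.0002,-0.0063,0],"spin":0.8},{"translation":[0.0002,-0.0063,0],"spin":0.8},{"translation":[0.0002,-0.0063,0],"spin":0.8}]'

```text
time: 16.7
tool_pos: [0.4804, -0.0367, 0.1437]
tcp_rot: [3.113, 0.382, 0.01]
wrist_force: [5.4, -10.6, -3.1]
width: 0.165
```

```bash
python3 st.py
```

```text
16.7 [ 0.4804 -0.0367  0.1437] psi 14.0 r 0.0884 ang 195.6 F [  5.39 -10.58  -3.07] T [-1.219 -0.924  0.069] tau6 -0.778 q6 1.203 w 0.165
```

>>> play_rows --series '[{"translation":[0.0004,-0.0063,0],"spin":0.8},{"translation":[0.0003,-0.0063,0],"spin":0.8},{"translation":[0.0002,-0.0063,0],"spin":0.8},{"translation":[0.0002,-0.0063,0],"spin":0.8},{"translation":[0.0002,-0.0063,0],"spin":0.8}]'

```text
time: 17.2
tool_pos: [0.4785, -0.0073, 0.1437]
tcp_rot: [3.129, -0.162, 0.011]
wrist_force: [6.6, -18.6, -2.0]
width: 0.169
```

```bash
python3 st.py
```

```text
17.2 [ 0.4785 -0.0073  0.1437] psi -5.94 r 0.0872 ang 176.3 F [  6.59 -18.64  -2.03] T [-2.317 -1.104  0.055] tau6 -0.749 q6 1.617 w 0.169
```

>>> play_rows --series '[{"translation":[0.0002,-0.0063,0],"spin":0.8},{"translation":[0,0,0],"spin":0}]'

```text
time: 17.4
tool_pos: [0.48, -0.0002, 0.1438]
tcp_rot: [3.124, -0.271, 0.014]
wrist_force: [8.7, -12.2, -4.0]
width: 0.171
```

```bash
python3 st.py
```

```text
17.4 [ 4.800e-01 -2.000e-04  1.438e-01] psi -9.91 r 0.0865 ang 171.5 F [  8.68 -12.22  -3.96] T [-1.466 -1.116 -0.205] tau6 0.286 q6 1.699 w 0.171
```

>>> play_rows --series '[{"translation":[0,0,0],"spin":0},{"translation":[0,0,0],"spin":0},{"translation":[0,0,0],"spin":0},{"translation":[0,0,0],"spin":0},{"translation":[0,0,-0.02],"spin":0}]' --jaw 1

```text
time: 17.9
tool_pos: [0.4737, 0.0034, 0.1596]
tcp_rot: [3.13, -0.27, -0.01]
wrist_force: [-0.3, 0.5, -0.3]
width: 0.99
```

>>> play_rows --series '[{"translation":[0,0,-0.04],"spin":0},{"translation":[0,0,-0.04],"spin":0},{"translation":[0,0.045,0],"spin":0},{"translation":[0,0.045,0],"spin":0},{"translation":[0,0.045,0],"spin":0}]'

```text
time: 18.4
tool_pos: [0.4531, -0.1307, 0.2431]
tcp_rot: [3.13, -0.267, 0.003]
wrist_force: [0.7, 0.2, -0.5]
width: 1.0
```

>>> play_rows --series '[{"translation":[0,0.045,0],"spin":0},{"translation":[0,0.045,0],"spin":0},{"translation":[0,0,0],"spin":0}]'

```text
time: 18.7
tool_pos: [0.4367, -0.223, 0.2424]
tcp_rot: [3.127, -0.279, -0.0]
wrist_force: [0.4, 1.1, 0.1]
width: 0.997
```

```bash
python3 st.py; python3 - <<'E'
from h import *
a=bot.read_camera("scene"); t=bot.read_camera("top")
cv2.imwrite("pics/p4.png",np.vstack([cv2.resize(np.hstack([a[130:250,250:394],t[180:300,270:414]]),(792,330),interpolation=cv2.INTER_CUBIC),cv2.resize(t[130:320,200:456],(792,588))[:260]]))
h=cv2.cvtColor(t,cv2.COLOR_BGR2HSV)
m=cv2.inRange(h,(0,190,90),(6,255,255))|cv2.inRange(h,(174,190,90),(180,255,255)); m[:, :310]=0;m[:,400:]=0;m[:220]=0;m[310:]=0
y,x=np.where(m>0); print(len(x),x.mean(),y.mean(),at_z("top",x.mean(),y.mean(),.172))
im=cv2.resize(t[200:260,310:370],None,fx=6,fy=6,interpolation=cv2.INTER_CUBIC)
m=cv2.morphologyEx(cv2.inRange(cv2.cvtColor(im,cv2.COLOR_BGR2HSV),(24,200,150),(33,255,255)),cv2.MORPH_OPEN,np.ones((9,9)))
r=cv2.minAreaRect(max(cv2.findContours(m,0,2)[0],key=cv2.contourArea))
b=cv2.boxPoints(r)/6+[310-.42,200-.42]; B=np.array([at_z("top",*q,.188) for q in b]); print(B.round(4),B.mean(0))
E
```

```text
18.7 [ 0.4367 -0.223   0.2424] psi -10.19 r 0.2464 ang 238.5 F [0.37 1.11 0.12] T [ 0.018 -0.02   0.036] tau6 -0.5 q6 1.228 w 0.997
30 330.06666666666666 267.9 [0.47804015 0.00204695 0.172     ]
[[ 0.5769  0.0155  0.188 ]
 [ 0.5798 -0.0455  0.188 ]
 [ 0.5594 -0.0463  0.188 ]
 [ 0.5565  0.0146  0.188 ]] [ 0.56815068 -0.01542311  0.188     ]
```

View pics/p4.png

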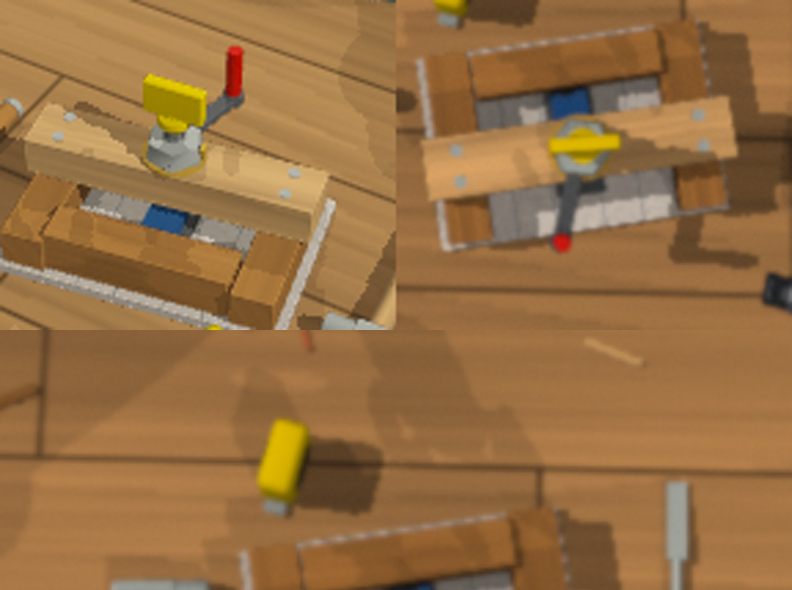

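The post now stands at crop (562,243), about 0.19 rad past its starting tight position. The handle is unchanged at about 93°, and the tape measure and chisel lie where they were. The gripper is clear of everything, so I'm handing the job in.

```bash
python3 -c "
from workcell import bot
print(bot.finish_job())"
```

```text
the job is handed in; nothing more can be done
None
```

The side stop is set, the nut is tight again, and the job is handed in at about 19 s of the 72 s allowed.

- **Slackening:** I swung the lever about 52° counter-clockwise. That puts the nut at roughly +0.25 to +0.4 rad; it surely lets go above 0.1.
- **Setting the stop:** I turned the handle about 92° clockwise by the wrist. The torque stayed near 0.56 N m, then began to climb at about 71°. I stopped about 0.36 rad (21°) past that point.
- **Tightening:** I swung the lever back clockwise to about 0.18 rad past where it started, so the nut should be at roughly -0.68 to -0.83 rad. The side force reached about 19 N, and I then let go.

**Last checks:**
- The camera shows the handle at the same angle before and after tightening, about 93° (the wrist read 94°).
- The post is about 17 mm past its starting place.
- The gripper is open and clear of everything.
- The tape measure and chisel are unmoved in the last picture. The hammer is only partly in view there, and nothing went near it.

**What disagreed:**
- **Torque figures:** The free-turning torque was about 0.56 N m, not 0.45. After contact it rose by about 1.0 N m per rad, about twice the expected 0.5.
- **Contact point:** Because of that, how far past contact I stopped depends on the slope assumed. Most fits give 0.30 to 0.47 rad, inside the allowed 0.2 to 0.55. Forcing the stated 0.5 N m per rad gives about 0.53, near the upper limit, but that fits the readings worst.
- **Tightening force:** It was higher than the 8 to 10 N expected at -0.6.

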